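Pack up a bar under the bench hold-down and keep it clamped

TASK

Fill the gap between the flat steel bar and the plunger of the green hold-down: lay wooden packing strips flat on the bar, squarely along it and one on top of another with their ends under the plunger, until the plunger pushed down by its red cap is stopped by the packing well before its own end stop. Do not shift the bar or disturb the other things on the bench. Finish while holding: with the strips let go, keep pushing the red cap firmly straight down so that the plunger keeps the stack and the bar clamped, and do not let go.

Things in the scene. Friction and masses are not known exactly. Their poses are not given: they have to be found in the camera images.
- ram_face (a point): centre of the flat lower tip of the plunger (steel, 24 mm across, its edge bevelled to an 18 mm flat), 100 mm above the bench at rest; moves with the plunger. Axes as the hold-down's
- press: green bench hold-down, fixed. Origin at bench level under the plunger axis, x from its open end towards its column (about the robot's left, the bed lies to the right), z up. Plunger sleeve 36 mm across, 135 to 191 mm above the bench; the 50 mm wide arm and 60 mm wide column carrying it are on the +x side only, column face 47 mm from the plunger axis. Base 100 mm wide, 20 mm thick
- ram_cap (a point): centre of the top of the plunger's red palm cap (42 mm across, 14 mm thick), 234 mm above the bench at rest, straight above ram_face; pushing it down moves the plunger
- ram (a joint): travel of the plunger in m: 0 at rest (up), grows as it is pushed straight down, end stop at 0.024. A light spring (2 N at the top, 4.5 N at the end stop) brings it back up when let go. The packing must stop it below 0.021
- bar: the work: flat dark steel bar 180 x 46 x 14 mm, about 0.85 kg, loose on the hold-down's grey bed (200 x 70 mm, height differs each time); 26 to 46 mm are open between bar top and plunger tip. Origin at centre of its underside, about 65 mm from the plunger axis towards the open end; x along it towards the column, within 0.06 rad of the hold-down's x
- strip0: one of four equal light wood packing strips 180 x 40 x 14 mm, about 70 g, flat on the bench in two piles of two, one pile to the robot's left and one to its right of the hold-down (upper strip's underside at 14 mm). Origin at centre of its underside, x along its length. Any may be used; one to three are needed
- strip1: one of four equal light wood packing strips 180 x 40 x 14 mm, about 70 g, flat on the bench in two piles of two, one pile to the robot's left and one to its right of the hold-down (upper strip's underside at 14 mm). Origin at centre of its underside, x along its length. Any may be used; one to three are needed
- strip2: one of four equal light wood packing strips 180 x 40 x 14 mm, about 70 g, flat on the bench in two piles of two, one pile to the robot's left and one to its right of the hold-down (upper strip's underside at 14 mm). Origin at centre of its underside, x along its length. Any may be used; one to three are needed
- strip3: one of four equal light wood packing strips 180 x 40 x 14 mm, about 70 g, flat on the bench in two piles of two, one pile to the robot's left and one to its right of the hold-down (upper strip's underside at 14 mm). Origin at centre of its underside, x along its length. Any may be used; one to three are needed
- hammer: hammer lying down, wooden handle, bystander, to be left where it is
- wrench: steel wrench lying down, bystander, to be left where it is
- mug: blue mug, 76 mm across, 90 mm tall, origin at centre of its underside, bystander, to be left where it is
- oil: yellow oil bottle with red cap, 56 mm across, 150 mm tall, origin at centre of its underside, bystander, to be left where it is
- tin: low copper-coloured tin, 64 mm across, 45 mm tall, origin at centre of its underside, bystander, to be left where it is
- disc: steel disc, 60 mm across, 20 mm tall, bystander, to be left where it is
There are look-alikes about, which are no part of the job. What is shaped like the strip1 but blue or pink is not meant. Of the things shaped like the bar, the steel one is meant.

How it is judged:
On the way:
1. a strip lies on the bar with its end under the plunger, let go (((z of strip0 in the frame of bar between 0.011 and 0.017 m and horizontal distance between strip0 and ram_face below 0.085 m and contact force between the fingers and strip0 below 0.5 N) or (z of strip1 in the frame of bar between 0.011 and 0.017 m and horizontal distance between strip1 and ram_face below 0.085 m and contact force between the fingers and strip1 below 0.5 N) or (z of strip2 in the frame of bar between 0.011 and 0.017 m and horizontal distance between strip2 and ram_face below 0.085 m and contact force between the fingers and strip2 below 0.5 N) or (z of strip3 in the frame of bar between 0.011 and 0.017 m and horizontal distance between strip3 and ram_face below 0.085 m and contact force between the fingers and strip3 below 0.5 N) or (angle between strip0's own z axis and vertical above 3.04 rad and z of strip0 in the frame of bar between 0.025 and 0.031 m and horizontal distance between strip0 and ram_face below 0.085 m and contact force between the fingers and strip0 below 0.5 N) or (angle between strip1's own z axis and vertical above 3.04 rad and z of strip1 in the frame of bar between 0.025 and 0.031 m and horizontal distance between strip1 and ram_face below 0.085 m and contact force between the fingers and strip1 below 0.5 N) or (angle between strip2's own z axis and vertical above 3.04 rad and z of strip2 in the frame of bar between 0.025 and 0.031 m and horizontal distance between strip2 and ram_face below 0.085 m and contact force between the fingers and strip2 below 0.5 N) or (angle between strip3's own z axis and vertical above 3.04 rad and z of strip3 in the frame of bar between 0.025 and 0.031 m and horizontal distance between strip3 and ram_face below 0.085 m and contact force between the fingers and strip3 below 0.5 N))), for 0.2 s.
At the end, for the whole second after the job is handed in: Fingers push the plunger (>4 N); plunger on strip and strip on bar >3 N; plunger travel 2 to 21 mm; strips on the bar flat (0.1 rad), along it (0.2 rad), within 15 mm of its centre line and not touched by the fingers; bar within 15 mm of its start and still ((contact force between ram and strip0 above 3 N or contact force between ram and strip1 above 3 N or contact force between ram and strip2 above 3 N or contact force between ram and strip3 above 3 N) and contact force between any of strip0, strip1, strip2, strip3 and bar above 3 N and contact force between the fingers and ram above 4 N and value of joint ram between 0.002 and 0.021 m and distance of bar from where it was at the start of the episode below 0.015 m and linear speed of bar below 0.02 m/s and contact force between the fingers and strip0 below 0.5 N and contact force between the fingers and strip1 below 0.5 N and contact force between the fingers and strip2 below 0.5 N and contact force between the fingers and strip3 below 0.5 N and (horizontal distance between strip0 and ram_face above 0.11 m or (angle between the x axis of strip0 and the x axis of bar, either way round below 0.2 rad and (angle between strip0's own z axis and vertical below 0.1 rad or angle between strip0's own z axis and vertical above 3.04 rad) and y of strip0 in the frame of bar between -0.015 and 0.015 m)) and (horizontal distance between strip1 and ram_face above 0.11 m or (angle between the x axis of strip1 and the x axis of bar, either way round below 0.2 rad and (angle between strip1's own z axis and vertical below 0.1 rad or angle between strip1's own z axis and vertical above 3.04 rad) and y of strip1 in the frame of bar between -0.015 and 0.015 m)) and (horizontal distance between strip2 and ram_face above 0.11 m or (angle between the x axis of strip2 and the x axis of bar, either way round below 0.2 rad and (angle between strip2's own z axis and vertical below 0.1 rad or angle between strip2's own z axis and vertical above 3.04 rad) and y of strip2 in the frame of bar between -0.015 and 0.015 m)) and (horizontal distance between strip3 and ram_face above 0.11 m or (angle between the x axis of strip3 and the x axis of bar, either way round below 0.2 rad and (angle between strip3's own z axis and vertical below 0.1 rad or angle between strip3's own z axis and vertical above 3.04 rad) and y of strip3 in the frame of bar between -0.015 and 0.015 m))); the arm keeps its last pose, push and grip.
It fails at once if a bystander (hammer, wrench, mug, oil bottle, tin, disc) is moved more than 40 mm (distance of any of hammer, wrench, mug, oil, tin, disc from where it was at the start of the episode above 0.04 m).
It also fails if it takes over 67 s, if anything falls off the work surface, if the arm or the gripper's body presses on something with over 40 N, if the wrist force passes 120 N, or if a joint passes its speed limit or range.

ROBOT

A 6-joint arm with a two-finger parallel gripper is mounted at the origin on the work surface. World frame = base frame: x ahead of the robot, y to its left, z up, the work surface at z = 0. Lengths are in m, angles in rad, forces in N, time in s.
With the tool pointing down it reaches from about 0.35 to 0.975 m from the base axis. Payload 4.9 kg.
Tool frame: the origin (TCP) lies midway between the tips of the shut fingers; the grasp point (between the pads) lies 19 mm behind it; z points along the fingers, y is the line along which they close (so a half turn about z gives the same grasp; the last joint's range is limited). The gripper opens to 85 mm and grips with 20 to 120 N. Pads are 22 mm wide; open, the fingers measure 114 mm over their backs; the gripper's body (76 mm by 85 mm) begins 54 mm behind the grasp point. The pads swing forward as they close: fully open they stand 13 mm farther back than shut.
Start: joints at [1.028, 0.053, 1.613, -0, 1.476, -0.119], TCP at [0.257, 0.57, 0.231] pointing down, gripper open.
Joint ranges: [-3.01, 3.01], [-1.01, 2.22], [0.06, 2.58], [-1.02, 4.17], [0.09, 2.62], [-3.14, 3.14]. Speed limits (rad/s): [2.57, 2.57, 3.14, 3.14, 3.14, 3.14].

INTERFACE

Orientations are given as a rotation vector (axis times angle).
In Python, from station import ctrl gives the robot as it stands. The module is installed in compiled form; this text tells all that it offers.
- The arm moves only by the shell command python3 -m handwheel 'ROWS' [OPENING] [FORCE]. ROWS is JSON, a list of rows, each a list of 2 entries, a list of its own where there are three numbers: the shift along the tool's x, y, z in cm, then the turn, a rotation vector about the tool's x, y, z in rad. In form: [[[tx, ty, tz], [ax, ay, az]], ...]. A call has 1 to 5 rows; each row is the pose to reach, as a shift and turn from the pose commanded when the call began, along the tool's axes at that moment; what a row does not reach only later rows make up. A row lasts 1/8 s, in which the tool goes at most 62.5 mm and 10.7 degrees, less where a joint would pass 70% of its speed; a pose out of reach is approached as far as the arm can. A call with a gripper value outside its range is refused whole. OPENING is the gripper's target within -1 to 1 (shut at 1, half-way at 0, fully open at -1), set as the call begins (- or left out, the last holds). The fingers move at their own pace and stop on an object; FORCE is the grip in N (left out, the last holds). Time passes only in rows, so rows that repeat a pose let the fingers close. It gives the time, the measured TCP pose, the force, the opening and the grip force at its end, in the units of the state.
- ctrl.get_obs(): the state, without advancing time (a new reading comes with each control period).
- ctrl.get_image(name): name is "scene" or "top" or "wrist"; returns the picture (420x560x3 uint8, blue, green, red); there is no depth.
- ctrl.calibration(name): a dict with "fx", "fy", "cx", "cy" (pixels), "k1" (the pictures are not rectified: a ray, as slopes to the right and down, at radius r is drawn at 1 + k1 r^2 times it, then the intrinsics apply), "R" (3x3) and "t" (3): a world point X has camera coordinates R X + t. Camera axes: x right, y down, z forward; pixel columns grow to the right and rows downward; lengths in m; the calibration is good to about 2 mm. A picture is of the moment at which its call begins: read the wrist's pose just before it. calibration takes no time and is no camera call; for the wrist camera it gives the pose at the moment of the call.
- ctrl.finish_job(): hands the job in; it is judged then, once.
Trained networks look in the newest picture that a camera, given by its name, has taken for a name from the list of things; names that differ only in an ending like _2 or _b are one class to them, and where a whole thing is asked for, a point or a joint stands for the part that bears it (a point fixed in the world has none). Each returns a list of dicts, best first, with "score" (0 to 1); they miss things now and then, are a little off and sometimes report something else, mostly with a low value. They report only what shows in the picture. A call takes as long as a camera call. They do not tell look-alikes from the thing itself.
- ctrl.look_for(camera, query): "position" ([column, row] in pixels, amid what is visible of it).
- ctrl.landmark_of(camera, query): "position" ([column, row] in pixels: a listed point, or the origin of a listed thing).
The state is a dict: "t": time; "q": joint angles; "dq": joint speeds; "effort": joint torques, N m; "tool_pos": TCP position; "tool_rot": TCP orientation; "contact_force": force on the tool from outside, world axes, zero at the start; "wrist_torque": the same for the moment, N m; "opening": finger opening in m; "grip_force": force on a finger pad.
Only numpy, scipy, OpenCV 4.12 (cv2) and the standard library are available. Lean on these libraries where they do the work, as an engineer would, in place of code of your own. Each camera call takes 0.05 s, during which the arm holds its last target. There are 200 camera calls.

## Working session

There is one attempt and no reset: what is moved stays moved. The work goes in short steps, Python scripts to look and compute and a shell command to move; the robot and the scene stay as the last step left them, time stands still between calls to the robot, and variables do not carry over. Pictures are saved under pics/ and viewed, at most 14 in all, crops included, and the job is handed in when it is done.

```bash
mkdir -p pics
cat > h.py <<'E'
import numpy as np, cv2
from station import ctrl
from scipy.spatial.transform import Rotation as Ro
def ray(cal,px):
    K=np.array([[cal['fx'],0,cal['cx']],[0,cal['fy'],cal['cy']],[0,0,1.]])
    p=cv2.undistortPoints(np.array([[px]],float),K,np.array([cal['k1'],0,0,0.]))[0,0]
    R=np.array(cal['R']);t=np.array(cal['t'])
    return -R.T@t, R.T@np.array([p[0],p[1],1])
def atz(cal,px,z):
    c,d=ray(cal,px); return c+d*(z-c[2])/d[2]
def proj(cal,X):
    X=np.array(X,float).reshape(-1,3);K=np.array([[cal['fx'],0,cal['cx']],[0,cal['fy'],cal['cy']],[0,0,1.]])
    return cv2.projectPoints(X,cv2.Rodrigues(np.array(cal['R']))[0],np.array(cal['t'],float),K,np.array([cal['k1'],0,0,0.]))[0][:,0]
E
python3 - <<'E'
from h import *
for c in ('scene','top'):
    cv2.imwrite(f'pics/{c}0.png',ctrl.get_image(c))
    cal=ctrl.calibration(c); print(c,cal['fx'],cal['k1'],-np.array(cal['R']).T@np.array(cal['t']))
    for q,z in (('ram_cap',.234),('ram_face',.1),('press',0),('bar',.05),('strip0',.014),('hammer',0),('wrench',0),('mug',0),('oil',0),('tin',0),('disc',0)):
        for r in ctrl.landmark_of(c,q)[:7]: print(q,round(r['score'],2),np.round(r['position']),atz(cal,r['position'],z).round(3))
print(ctrl.get_obs())
E
```

```text
scene 433.77235990498735 -0.010804232913514782 [ 1.3198412  -0.45378572  1.19932447]
ram_cap 0.65 [310. 194.] [0.587 0.078 0.234]
ram_face 0.71 [304. 220.] [0.575 0.073 0.1  ]
press 0.62 [305. 238.] [0.575 0.083 0.   ]
bar 0.72 [206. 220.] [ 0.371 -0.194  0.05 ]
bar 0.69 [287. 242.] [ 0.59  -0.002  0.05 ]
bar 0.58 [314. 300.] [ 0.814 -0.043  0.05 ]
strip0 0.96 [311. 167.] [0.295 0.285 0.014]
strip0 0.93 [341. 201.] [0.506 0.282 0.014]
strip0 0.83 [188. 269.] [ 0.497 -0.32   0.014]
strip0 0.67 [290. 240.] [0.563 0.026 0.014]
strip0 0.59 [346. 204.] [0.527 0.291 0.014]
strip0 0.59 [266. 208.] [0.399 0.025 0.014]
hammer 0.6 [398. 187.] [0.547 0.524 0.   ]
wrench 0.6 [150. 305.] [ 0.553 -0.47   0.   ]
wrench 0.42 [309. 192.] [0.396 0.211 0.   ]
wrench 0.25 [187. 271.] [ 0.494 -0.322  0.   ]
mug 0.68 [379. 239.] [0.709 0.3   0.   ]
oil 0.71 [235. 317.] [ 0.721 -0.262  0.   ]
tin 0.58 [262. 290.] [ 0.678 -0.146  0.   ]
disc 0.63 [398. 216.] [0.66  0.424 0.   ]
disc 0.55 [234. 316.] [ 0.715 -0.262  0.   ]
top 480.3691645114757 0.05630184971606154 [0.36380107 0.01197948 1.49593342]
ram_cap 0
[... 645 characters left out ...]
.   ]
{'t': 1.2, 'q': array([ 1.02801261e+00,  5.27322308e-02,  1.61292462e+00, -1.32039423e-05,
        1.47595722e+00, -1.19010338e-01]), 'dq': array([ 1.77130402e-03, -2.77833270e-04, -3.76091961e-04, -4.29971297e-05,
       -2.00231030e-03, -7.76976271e-05]), 'effort': array([ 6.96931456e-04, -3.93699288e+01, -3.70455658e+01, -1.62947281e-04,
        7.30659776e-04,  9.63725654e-06]), 'tool_pos': array([0.25700131, 0.56969524, 0.23126885]), 'tool_rot': array([ 6.60688839e-01,  3.07132875e+00, -3.85229986e-05]), 'contact_force': array([ 0.93945761, -0.40967051,  0.16892742]), 'wrist_torque': array([ 0.02443704, -0.01151327, -0.04561521]), 'grip_force': 0.0, 'opening': 0.08528021779604068}
```

View pics/scene0.png

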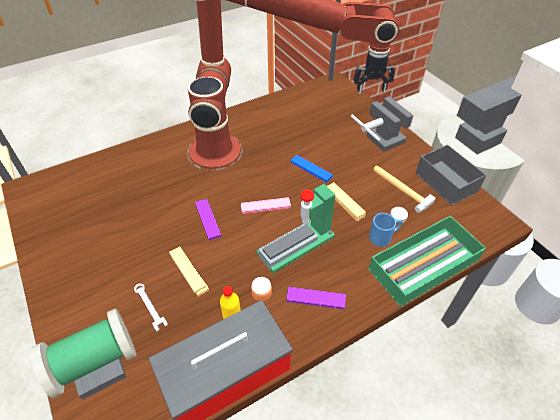

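View pics/top0.png

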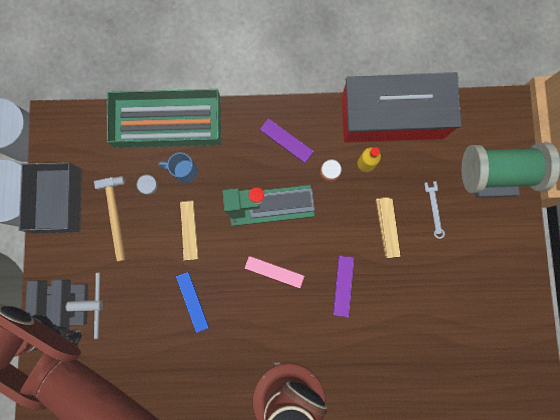

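The top view shows the wood piles at (189,230) and (388,228). The strip look-alikes are blue (192,302) and pink (274,272). The steel bar is on the bed at (281,203), with purple bar look-alikes at (286,140) and (343,286). I choose the two wooden piles and the bar on the bed, and check them in a close crop.

```bash
cat >> h.py <<'E'
def plan(xyz,yaw):
    """shift(cm)/turn in current tool axes; yaw = world angle of tool x, tool down, (mod pi: nearest)"""
    o=ctrl.get_obs();R=Ro.from_rotvec(o['tool_rot'])
    best=None
    for k in (0,np.pi):
        a=yaw+k;c,s=np.cos(a),np.sin(a)
        T=Ro.from_matrix(np.array([[c,s,0],[s,-c,0],[0,0,-1]]))
        w=(R.inv()*T).as_rotvec()
        if best is None or np.linalg.norm(w)<np.linalg.norm(best): best=w
    print('t',round(o['t'],2),'at',o['tool_pos'].round(4),'shift cm',(R.inv().apply(np.array(xyz)-o['tool_pos'])*100).round(2),'turn',best.round(3),'q6',o['q'][5].round(2))
def wood(img,minA=300):
    hsv=cv2.cvtColor(img,cv2.COLOR_BGR2HSV)
    m=cv2.inRange(hsv,(15,60,150),(32,190,255))
    return [c for c in cv2.findContours(m,cv2.RETR_EXTERNAL,cv2.CHAIN_APPROX_NONE)[0] if cv2.contourArea(c)>minA]
E
python3 - <<'E'
from h import *
im=cv2.imread('pics/top0.png');cal=ctrl.calibration('top')
for c in wood(im):
    P=np.array([atz(cal,p,.028)[:2] for p in c[:,0].astype(float)],np.float32)
    r=cv2.minAreaRect(P); print(c[:,0].mean(0),np.round(r[0],3),np.round(r[1],3),r[2])
a=cv2.resize(im[150:280,160:420],None,fx=3,fy=3,interpolation=cv2.INTER_CUBIC)
cv2.imwrite('pics/crop1.png',a)
plan([.527,.30,.25],np.pi)
E
```

```text
[188.24113475 230.63829787] [0.512 0.289] [0.181 0.044] 3.146023988723755
[388.125      227.04166667] [ 0.503 -0.321] [0.185 0.049] 4.7048540115356445
[114.00636943 223.24203822] [0.541 0.516] [0.232 0.023] 9.656399726867676
[542.65243902 106.48780488] [ 0.857 -0.817] [0.051 0.213] 85.05172729492188
t 1.2 at [0.257  0.5697 0.2313] shift cm [-35.7  -13.48  -1.87] turn [-0.     0.    -0.424] q6 -0.12
```

View pics/crop1.png

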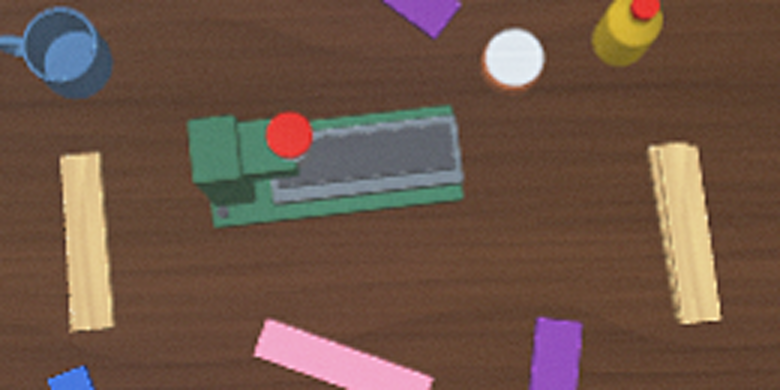

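The crop confirms plain wooden piles at the left and right, and the dark steel bar on the grey bed under the red cap. I'll go above the left pile first.

```bash
python3 -m handwheel '[[[-6,-2.2,0],[0,0,-0.09]],[[-12,-4.4,0],[0,0,-0.18]],[[-18,-6.6,0],[0,0,-0.27]],[[-24,-8.8,0],[0,0,-0.36]],[[-29,-11,0],[0,0,-0.424]]]' -1 40; python3 -c "
from h import *
plan([.54,.29,.22],np.pi+.055)"
```

```text
t: 1.82
tool_pos: [0.4774, 0.3486, 0.2315]
tool_rot: [-0.004, 3.141, 0.001]
contact_force: [1.1, -0.3, 0.0]
opening: 0.0849
grip_force: 0.0
t 1.82 at [0.4774 0.3486 0.2315] shift cm [-6.24 -5.88  1.16] turn [ 0.     0.001 -0.053] q6 -1.07
```

```bash
python3 -m handwheel '[[[-4,-4,0.6],[0,0,-0.053]],[[-6.2,-5.9,1.2],[0,0,-0.053]],[[-6.2,-5.9,1.2],[0,0,-0.053]]]'
python3 - <<'E'
from h import *
cal=ctrl.calibration('wrist');im=ctrl.get_image('wrist');cv2.imwrite('pics/w1.png',im)
print('cam',-np.array(cal['R']).T@np.array(cal['t']),np.array(cal['R'])[2])
for c in wood(im,3000):
    P=np.array([atz(cal,p,.028)[:2] for p in c[:,0].astype(float)],np.float32)
    r=cv2.minAreaRect(P); print(c[:,0].min(0),c[:,0].max(0),np.round(r[0],4),np.round(r[1],4),r[2])
E
```

```text
t: 2.2
tool_pos: [0.539, 0.2895, 0.2185]
tool_rot: [0.078, -3.139, 0.001]
contact_force: [-0.5, -0.6, 0.1]
opening: 0.0857
grip_force: 0.0
cam [0.4621616  0.28576063 0.36158148] [ 0.2984311   0.01458539 -0.95431973]
[489  59] [533 297] [0.5408 0.5117] [0.2307 0.0283] 9.669402122497559
[250  42] [302 240] [0.5118 0.2922] [0.1804 0.0447] 4.322183609008789
```

View pics/w1.png

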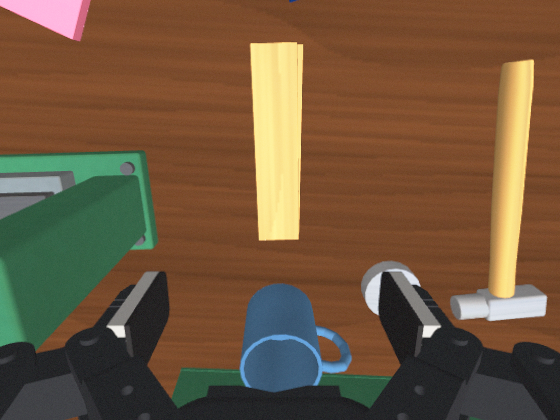

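The pile is at x 251–302, y 42–240, with the upper strip to the left and a sliver of the lower one showing at the upper right. I'll compute the upper strip from its corners.

Run:
```python
from h import *
cal=ctrl.calibration('wrist')
C=[atz(cal,p,.028)[:2] for p in ((251,43),(297,42),(299,239),(259,240))]
C=np.array(C);print(C.round(4),C.mean(0),np.linalg.norm(C-np.roll(C,1,0),axis=1))
L=C[0]-C[3];M=C[1]-C[2];print(np.arctan2(L[1],L[0]),np.arctan2(M[1],M[0]))
d=L+M;d/=np.linalg.norm(d);m=C.mean(0);g=m-.03*d
plan([*g,.10],np.arctan2(d[1],d[0]))
```

```text
[[0.4229 0.2658]
 [0.4201 0.3046]
 [0.5992 0.3194]
 [0.6023 0.2796]] [0.51113209 0.29236803] [0.17991571 0.03884328 0.17963588 0.03991443]
-3.064646503842002 -3.0586805552644143
t 2.25 at [0.5383 0.2907 0.219 ] shift cm [-0.31  0.39 11.9 ] turn [ 0.    -0.001 -0.028] q6 -1.25
```

```bash
python3 -m handwheel '[[[-0.3,0.4,6],[0,0,-0.028]],[[-0.3,0.4,12],[0,0,-0.028]],[[-0.3,0.4,17],[0,0,-0.028]],[[-0.3,0.4,20.7],[0,0,-0.028]],[[-0.3,0.4,20.7],[0,0,-0.028]]]' ; python3 -m handwheel '[[[0,0,0],[0,0,0]],[[0,0,0],[0,0,0]],[[0,0,0],[0,0,0]],[[0,0,0],[0,0,0]],[[0,0,0],[0,0,0]]]' 1 40
```

```text
t: 2.88
tool_pos: [0.5372, 0.2953, 0.0089]
tool_rot: [0.13, -3.132, 0.004]
contact_force: [-1.1, -0.2, -0.6]
opening: 0.0852
grip_force: 0.0
t: 3.5
tool_pos: [0.5427, 0.2962, 0.0151]
tool_rot: [-0.127, 3.135, 0.003]
contact_force: [-1.1, 0.8, 6.3]
opening: 0.0387
grip_force: 42.2
```

```bash
python3 -m handwheel '[[[0,0,-4],[0,0,0]],[[0,0,-9],[0,0,0]],[[0,0,-15],[0,0,0]],[[0,0,-20],[0,0,0]],[[0,0,-20],[0,0,0]]]'
python3 - <<'E'
from h import *
s=cv2.imread('pics/scene0.png')[180:276,245:345];t=cv2.imread('pics/top0.png')[170:242,215:320]
s=cv2.resize(s,None,fx=6,fy=6,interpolation=cv2.INTER_CUBIC);s=cv2.resize(s,(400,384)) if 0 else s
t=cv2.resize(t,None,fx=6,fy=6,interpolation=cv2.INTER_CUBIC)
cv2.imwrite('pics/cs.png',s);cv2.imwrite('pics/ct.png',t);print(s.shape,t.shape)
E
```

```text
t: 4.12
tool_pos: [0.5438, 0.2965, 0.2197]
tool_rot: [-0.127, 3.128, 0.006]
contact_force: [-0.2, 0.1, -0.3]
opening: 0.039
grip_force: 41.5
(576, 600, 3) (432, 630, 3)
```

View pics/cs.png

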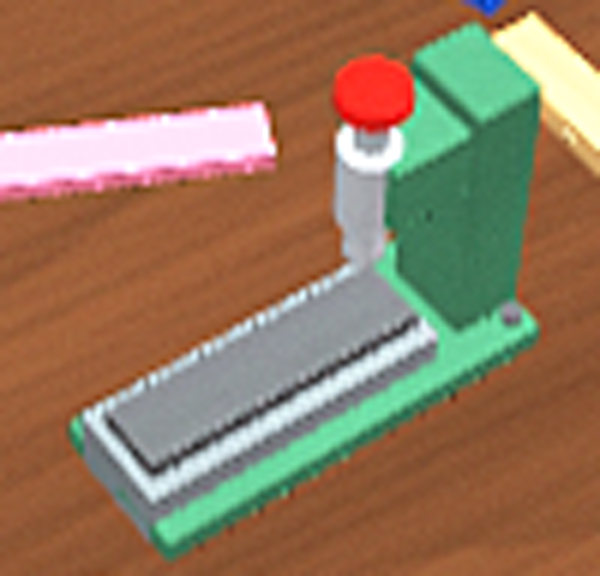

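View pics/ct.png

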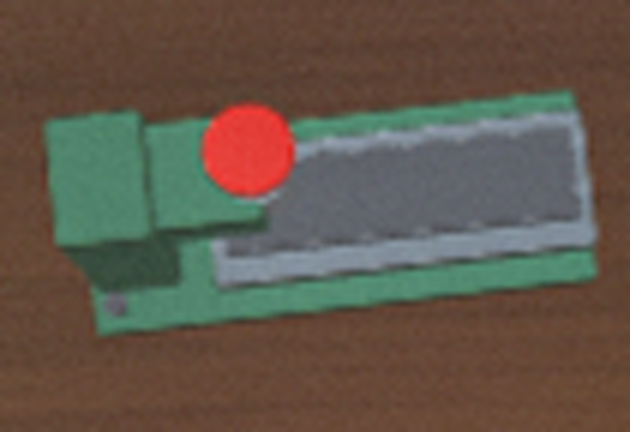

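Run:
```python
from h import *
S=ctrl.calibration('scene');T=ctrl.calibration('top')
s=lambda u,v:((u+.5)/6-.5+245,(v+.5)/6-.5+180)
t=lambda u,v:((u+.5)/6-.5+215,(v+.5)/6-.5+170)
def tri(a,b):
    c1,d1=ray(S,a);c2,d2=ray(T,b);d1/=np.linalg.norm(d1);d2/=np.linalg.norm(d2)
    k=np.linalg.lstsq(np.c_[d1,-d2],c2-c1,rcond=None)[0];p,q=c1+k[0]*d1,c2+k[1]*d2
    return ((p+q)/2).round(4),np.linalg.norm(p-q).round(4)
print('n',tri(s(152,466),t(575,122)));print('l',tri(s(105,412),t(583,213)))
print('cap',tri(s(374,84),t(249,150)))
for z in (.054,.064,.074):
    P=[atz(S,s(*p),z) for p in((105,412),(152,466),(415,318))]
    print(z,np.round(P,3)[:,:2].tolist(),np.linalg.norm(P[0]-P[1]),np.linalg.norm(P[1]-P[2]))
    P=[atz(T,t(*p),z) for p in((575,122),(583,213),(225,247))]
    print(z,np.round(P,3)[:,:2].tolist(),np.linalg.norm(P[0]-P[1]),np.linalg.norm(P[1]-P[2]))
print('cap T at z',atz(T,t(249,150),.231),'S',atz(S,s(374,84),.234))
# base corners at z .02
print([atz(T,t(*p),.02).round(3) for p in((573,92),(597,276),(98,334))])
```

```text
n (array([ 0.6199, -0.0852,  0.0606]), np.float64(0.0042))
l (array([ 0.5738, -0.088 ,  0.0562]), np.float64(0.0034))
cap (array([0.5804, 0.071 , 0.2356]), np.float64(0.0024))
0.054 [[0.573, -0.086], [0.617, -0.081], [0.604, 0.094]] 0.04388881832489106 0.17611190328264426
0.054 [[0.62, -0.088], [0.573, -0.09], [0.562, 0.092]] 0.046813860416267006 0.18165864449363847
0.064 [[0.58, -0.089], [0.623, -0.084], [0.61, 0.09]] 0.04350561845778677 0.17457424379421124
0.064 [[0.618, -0.087], [0.572, -0.089], [0.56, 0.091]] 0.046489200069953385 0.18039881764091267
0.074 [[0.586, -0.092], [0.629, -0.088], [0.616, 0.085]] 0.04312241859068259 0.17303658430577823
0.074 [[0.617, -0.086], [0.57, -0.088], [0.559, 0.09]] 0.046164539723639764 0.17913899078818687
cap T at z [0.58059946 0.07011962 0.231     ] S [0.5796047  0.07295133 0.234     ]
[array([ 0.642, -0.089,  0.02 ]), array([ 0.545, -0.098,  0.02 ]), array([0.523, 0.16 , 0.02 ])]
```

The bar top is at about 58 mm, so the gap is about 42 mm and two strips leave about 14 mm of travel. The bar centre is about (0.590, 0.002), its direction is π/2+0.065, and the plunger is at (0.580, 0.071).

```bash
python3 -m handwheel '[[[0,0,-5],[0,0,0.17]],[[0,-4,-8],[0,0,0.34]],[[-0.5,-10,-8.5],[0,0,0.51]],[[-1,-16,-8.5],[0,0,0.68]],[[-1.5,-22,-8.5],[0,0,0.85]]]' ; python3 -c "
from h import *
plan([.597,-.10,.30],np.pi/2+.065)"
```

```text
t: 4.75
tool_pos: [0.5732, 0.0755, 0.2962]
tool_rot: [-1.185, -2.908, 0.001]
contact_force: [1.4, 0.4, -0.6]
opening: 0.0387
grip_force: 41.5
t 4.75 at [0.5732 0.0755 0.2962] shift cm [-13.97 -10.89  -0.38] turn [-0.001 -0.001  0.732] q6 -0.79
```

```bash
python3 -m handwheel '[[[-4,-3,0],[0,0,0.17]],[[-8,-6,0],[0,0,0.34]],[[-12,-9,0],[0,0,0.51]],[[-14,-10.9,0],[0,0,0.68]],[[-14,-10.9,0],[0,0,0.732]]]' ; python3 -m handwheel '[[[0,0,6],[0,0,0]],[[0,0,12],[0,0,0]],[[0,0,17],[0,0,0]],[[0,0,17],[0,0,0]],[[0,0,17],[0,0,0]]]'
python3 - <<'E'
from h import *
print(ctrl.get_obs()['q'].round(3))
S=ctrl.calibration('scene')
im=ctrl.get_image('scene');cv2.imwrite('pics/s2.png',cv2.resize(im[190:310,190:350],None,fx=5,fy=5,interpolation=cv2.INTER_CUBIC))
for i in range(4):ctrl.get_image('top');print(ctrl.get_obs()['tool_pos'].round(4))
plan([.592,-.028,.07],np.pi/2+.065)
E
```

```text
t: 5.38
tool_pos: [0.5979, -0.1006, 0.2954]
tool_rot: [-2.148, -2.29, 0.002]
contact_force: [-0.6, 0.4, -1.2]
opening: 0.0391
grip_force: 41.5
t: 6.0
tool_pos: [0.5995, -0.0987, 0.129]
tool_rot: [2.141, 2.296, 0.001]
contact_force: [-0.3, 0.0, -0.5]
opening: 0.0387
grip_force: 41.4
[-0.286  0.093  1.746 -0.     1.3   -0.356]
[ 0.6006 -0.099   0.1309]
[ 0.6006 -0.099   0.1309]
[ 0.6003 -0.0989  0.1305]
[ 0.6    -0.0988  0.13  ]
t 6.25 at [ 0.6    -0.0988  0.13  ] shift cm [ 7.13 -0.33  5.99] turn [0.004 0.001 0.005] q6 -0.36
```

View pics/s2.png

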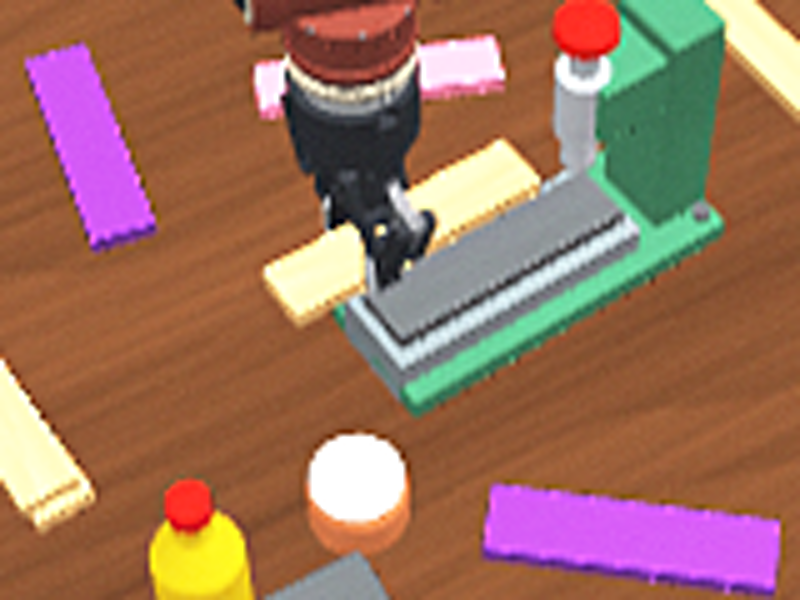

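The strip is held level, about parallel to the bar and above its open end. Its corners are at crop (264,275), (300,322), (540,180) and (500,140). I'll check its pose from these.

Run:
```python
from h import *
S=ctrl.calibration('scene')
for z in (.135,.144,.150):
    P=np.array([atz(S,((u+.5)/5-.5+190,(v+.5)/5-.5+190),z)[:2] for u,v in ((264,275),(299,316),(540,180),(500,140))])
    print(z,P.round(3).tolist(),P.mean(0).round(4),np.linalg.norm(P-np.roll(P,1,0),axis=1).round(4))
```

```text
0.135 [[0.584, -0.157], [0.621, -0.153], [0.605, 0.027], [0.565, 0.022]] [ 0.5938 -0.065 ] [0.1802 0.0379 0.1804 0.0412]
0.144 [[0.59, -0.159], [0.627, -0.155], [0.611, 0.023], [0.571, 0.018]] [ 0.5999 -0.0683] [0.1786 0.0376 0.1788 0.0408]
0.15 [[0.594, -0.161], [0.631, -0.157], [0.615, 0.02], [0.575, 0.016]] [ 0.604  -0.0705] [0.1776 0.0374 0.1778 0.0406]
```

```bash
python3 -m handwheel '[[[0,-0.3,3],[0,0,0]],[[0,-0.3,5.8],[0,0,0]],[[3,-0.3,5.8],[0,0,0]],[[5.5,-0.3,5.8],[0,0,0]],[[7.1,-0.3,5.8],[0,0,0]]]' ; python3 -m handwheel '[[[0,0,0.3],[0,0,0]],[[0,0,0.6],[0,0,0]],[[0,0,0.9],[0,0,0]],[[0,0,0.9],[0,0,0]]]'; python3 -c "
from h import *
for i in range(3): print(ctrl.get_obs()['tool_pos'].round(4),ctrl.get_obs()['contact_force'].round(1));ctrl.get_image('top')
plan([.592,-.028,.07],np.pi/2+.065)"
```

```text
t: 6.88
tool_pos: [0.5912, -0.0269, 0.0704]
tool_rot: [2.141, 2.297, 0.001]
contact_force: [-0.3, 0.2, -0.4]
opening: 0.0391
grip_force: 41.4
t: 7.38
tool_pos: [0.5903, -0.0283, 0.0597]
tool_rot: [-2.143, -2.296, 0.001]
contact_force: [-0.1, 0.8, -0.3]
opening: 0.0387
grip_force: 41.4
[ 0.5903 -0.0283  0.0597] [-0.1  0.8 -0.3]
[ 0.5904 -0.0283  0.06  ] [-0.1 -0.3 -0.6]
[ 0.5906 -0.0282  0.0602] [ 0.2 -0.7 -0.5]
t 7.53 at [ 0.5907 -0.0281  0.0603] shift cm [-0.    0.14 -0.97] turn [0.    0.    0.005] q6 -0.24
```

```bash
for i in 1 2 3; do python3 -m handwheel '[[[0,0,0.1],[0,0,0]],[[0,0,0.2],[0,0,0]]]' | egrep 'tool_pos|contact'; done
```

```text
tool_pos: [0.5907, -0.0278, 0.0583]
contact_force: [1.1, 0.2, -0.9]
tool_pos: [0.5907, -0.0278, 0.0582]
contact_force: [-6.8, 1.2, 13.4]
tool_pos: [0.5908, -0.0278, 0.0581]
contact_force: [-13.2, 2.2, 23.6]
```

```bash
python3 -m handwheel '[[[0,0,-0.15],[0,0,0]],[[0,0,-0.35],[0,0,0]]]' | egrep 'tool_pos|contact'; python3 -m handwheel '[[[0,0,0],[0,0,0]],[[0,0,0],[0,0,0]],[[0,0,0],[0,0,0]],[[0,0,0],[0,0,0]]]' -1; python3 -m handwheel '[[[0,0,-3],[0,0,0]],[[-2,0,-8],[0,0,0]],[[-6,0,-14],[0,0,0]],[[-10,0,-18],[0,0,0]],[[-12,0,-20],[0,0,0]]]' | egrep '^t|tool_pos|contact';  python3 - <<'E'
from h import *
im=ctrl.get_image('scene');a=cv2.resize(im[190:280,240:350],None,fx=5,fy=5,interpolation=cv2.INTER_CUBIC)
im=ctrl.get_image('wrist');print(im.shape);b=cv2.resize(im,(560,420))
cv2.imwrite('pics/s3.png',a);cv2.imwrite('pics/w3.png',b)
plan([.473,-.321,.22],0.08)
E
```

```text
tool_pos: [0.591, -0.0278, 0.0584]
contact_force: [0.1, 0.7, -0.3]
t: 9.02
tool_pos: [0.5905, -0.0278, 0.0576]
tool_rot: [-2.142, -2.298, 0.0]
contact_force: [-0.8, 0.2, 0.1]
opening: 0.0854
grip_force: 0.0
t: 9.65
tool_pos: [0.6, -0.1497, 0.2618]
tool_rot: [2.14, 2.293, 0.003]
contact_force: [0.6, -0.0, 0.4]
(420, 560, 3)
t 9.75 at [ 0.6005 -0.1501  0.262 ] shift cm [-16.18 -13.89   4.16] turn [ 0.008 -0.002  1.558] q6 -0.43
```

View pics/s3.png

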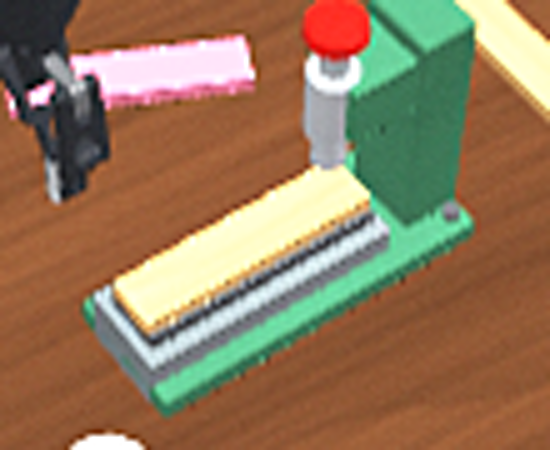

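The first strip lies squarely on the bar with its end under the plunger. Next is the right pile.

```bash
python3 -m handwheel '[[[-4,-4,0],[0,0,0.17]],[[-8,-8,0],[0,0,0.34]],[[-12,-11,1],[0,0,0.51]],[[-15,-13,3],[0,0,0.68]],[[-16.2,-13.9,4.2],[0,0,0.85]]]' >/dev/null; python3 -c "
from h import *
plan([.473,-.321,.22],0.08)"
```

```text
t 10.38 at [ 0.4699 -0.3186  0.2127] shift cm [ 0.05  0.38 -0.74] turn [-0.004  0.001  0.704] q6 0.06
```

```bash
python3 -m handwheel '[[[0,0.3,-0.7],[0,0,0.17]],[[0,0.3,-0.7],[0,0,0.34]],[[0,0.3,-0.7],[0,0,0.51]],[[0,0.3,-0.7],[0,0,0.68]],[[0,0.3,-0.7],[0,0,0.704]]]' >/dev/null; python3 -m handwheel '[[[0,0,0],[0,0,0]],[[0,0,0],[0,0,0]]]'
python3 - <<'E'
from h import *
cal=ctrl.calibration('wrist');im=ctrl.get_image('wrist');cv2.imwrite('pics/w4.png',im)
np.savez('calw4.npz',**cal)
for c in wood(im,3000):
    P=np.array([atz(cal,p,.028)[:2] for p in c[:,0].astype(float)],np.float32)
    r=cv2.minAreaRect(P); print(c[:,0].min(0),c[:,0].max(0),np.round(r[0],4),np.round(r[1],4),r[2])
E
```

```text
t: 11.25
tool_pos: [0.4737, -0.3206, 0.2224]
tool_rot: [-3.138, -0.139, 0.001]
contact_force: [0.0, 1.0, 0.1]
opening: 0.0857
grip_force: 0.0
[253  37] [305 238] [ 0.5022 -0.3241] [0.1848 0.0446] 5.872155666351318
```

View pics/w4.png

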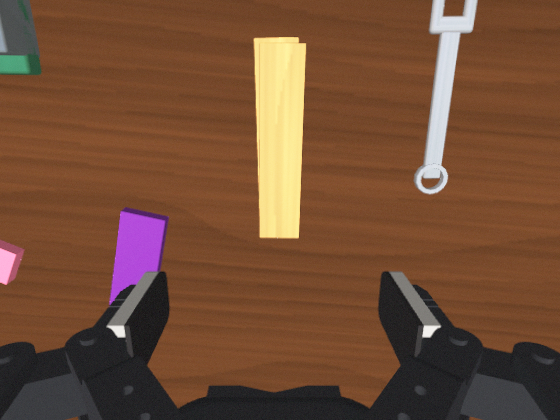

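The upper strip's corners are about (259,42), (305,44), (299,238) and (260,238). The lower strip peeks out at the top-left.

Run:
```python
from h import *
cal=ctrl.calibration('wrist')
C=np.array([atz(cal,p,.028)[:2] for p in ((259,42),(305,44),(299,238),(260,238))])
print(C.round(4),C.mean(0),np.linalg.norm(C-np.roll(C,1,0),axis=1))
L=C[0]-C[3];M=C[1]-C[2];print(np.arctan2(L[1],L[0]),np.arctan2(M[1],M[0]))
d=L/np.linalg.norm(L)+M/np.linalg.norm(M);d/=np.linalg.norm(d);m=C.mean(0);g=m-.03*d
plan([*g,.012],np.arctan2(d[1],d[0]))
```

```text
[[ 0.5886 -0.2981]
 [ 0.5905 -0.3374]
 [ 0.4122 -0.352 ]
 [ 0.4087 -0.3128]] [ 0.50000044 -0.32506941] [0.18055597 0.03929329 0.17897269 0.03931903]
0.08126481057169 0.08152422286287829
t 11.3 at [ 0.4738 -0.3207  0.2226] shift cm [-0.42  0.65 21.06] turn [-0.     0.     0.007] q6 0.76
```

```bash
python3 -m handwheel '[[[-0.4,0.6,6],[0,0,0.01]],[[-0.4,0.6,12],[0,0,0.01]],[[-0.4,0.6,17],[0,0,0.01]],[[-0.4,0.6,20.8],[0,0,0.01]],[[-0.4,0.6,20.8],[0,0,0.01]]]' ; python3 -m handwheel '[[[0,0,0],[0,0,0]],[[0,0,0],[0,0,0]],[[0,0,0],[0,0,0]],[[0,0,0],[0,0,0]],[[0,0,0],[0,0,0]]]' 1 40; python3 -m handwheel '[[[0,0,-4],[0,0,0]],[[0,0,-10],[0,0,0]],[[0,0,-16],[0,0,0]],[[0,0,-22],[0,0,0]],[[0,0,-25],[0,0,0]]]'; python3 -c "
from h import *
plan([.600,-.12,.27],np.pi/2+.065)"
```

```text
t: 11.92
tool_pos: [0.4678, -0.325, 0.0111]
tool_rot: [-3.134, -0.121, 0.009]
contact_force: [-0.3, 0.7, 1.0]
opening: 0.0853
grip_force: 0.0
t: 12.55
tool_pos: [0.4718, -0.3285, 0.0174]
tool_rot: [3.136, 0.121, 0.005]
contact_force: [-0.7, -0.1, 6.4]
opening: 0.0391
grip_force: 41.9
t: 13.18
tool_pos: [0.4713, -0.3281, 0.2702]
tool_rot: [3.134, 0.121, 0.008]
contact_force: [0.5, 0.1, -0.5]
opening: 0.0387
grip_force: 41.2
t 13.18 at [ 0.4713 -0.3281  0.2702] shift cm [ 1.443e+01 -1.976e+01 -1.000e-02] turn [ 0.008  0.    -1.559] q6 0.76
```

```bash
python3 -m handwheel '[[[3,-4,0],[0,0,-0.17]],[[6,-8,0],[0,0,-0.34]],[[9,-12,0],[0,0,-0.51]],[[12,-16,0],[0,0,-0.68]],[[14.4,-19.7,0],[0,0,-0.85]]]' >/dev/null; python3 -c "
from h import *
plan([.600,-.12,.27],np.pi/2+.065)"
```

```text
t 13.8 at [ 0.5994 -0.1181  0.2651] shift cm [-0.12  0.16 -0.49] turn [ 0.     0.    -0.703] q6 0.32
```

```bash
python3 -m handwheel '[[[0,0.1,0],[0,0,-0.17]],[[0,0.1,0],[0,0,-0.34]],[[0,0.1,0],[0,0,-0.51]],[[0,0.1,0],[0,0,-0.68]],[[0,0.1,0],[0,0,-0.703]]]' >/dev/null; python3 -m handwheel '[[[0,0,5],[0,0,0]],[[0,0,10],[0,0,0]],[[0,0,13],[0,0,0]],[[0,0,13],[0,0,0]],[[0,0,13],[0,0,0]]]' >/dev/null
python3 - <<'E'
from h import *
im=ctrl.get_image('scene');cv2.imwrite('pics/s5.png',cv2.resize(im[190:310,190:350],None,fx=5,fy=5,interpolation=cv2.INTER_CUBIC))
plan([.592,-.025,.079],np.pi/2+.065)
E
```

```text
t 15.1 at [ 0.601  -0.1208  0.1374] shift cm [ 9.63 -0.36  5.83] turn [ 0.004  0.001 -0.007] q6 -0.38
```

View pics/s5.png

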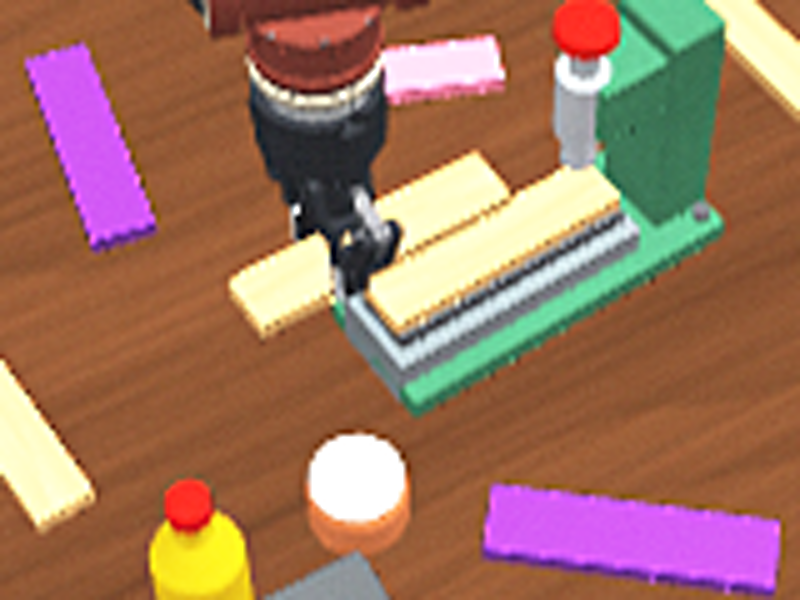

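The second strip is held level above and behind the first, with no obstruction in the way. I'll lower it and slide it in.

```bash
python3 -m handwheel '[[[0,-0.3,3],[0,0,0]],[[0,-0.3,5.8],[0,0,0]],[[0,-0.3,5.8],[0,0,0]],[[2.5,-0.3,5.8],[0,0,0]],[[5,-0.3,5.8],[0,0,0]]]' | egrep 'tool_pos|contact'; python3 -m handwheel '[[[1.5,0,0],[0,0,0]],[[3,0,0],[0,0,0]],[[4.5,0,0],[0,0,0]],[[4.5,0,0],[0,0,0]]]'| egrep 'tool_pos|contact';  python3 -m handwheel '[[[0,0,0.2],[0,0,0]],[[0,0,0.4],[0,0,0]],[[0,0,0.4],[0,0,0]]]'| egrep 'tool_pos|contact'
```

```text
tool_pos: [0.5956, -0.0708, 0.0801]
contact_force: [-0.2, -0.6, -0.5]
tool_pos: [0.5909, -0.0249, 0.0769]
contact_force: [0.4, -0.0, -0.7]
tool_pos: [0.5915, -0.0261, 0.0746]
contact_force: [-4.1, 1.5, 8.4]
```

```bash
python3 -m handwheel '[[[0,0,-0.1],[0,0,0]],[[0,0,-0.1],[0,0,0]]]' -1| egrep 'tool_pos|contact'; python3 -m handwheel '[[[0,0,-0.1],[0,0,0]],[[0,0,-0.1],[0,0,0]],[[0,0,-0.1],[0,0,0]],[[0,0,-0.1],[0,0,0]]]' | egrep 'open|contact'; python3 -m handwheel '[[[0,0,-4],[0,0,0]],[[-2,0,-9],[0,0,0]],[[-6,0,-15],[0,0,0]],[[-8,0,-20],[0,0,0]],[[-8,0,-25],[0,0,0]]]' | egrep '^t|tool_pos|contact';  python3 - <<'E'
from h import *
im=ctrl.get_image('scene');a=cv2.resize(im[180:280,240:350],None,fx=5,fy=5,interpolation=cv2.INTER_CUBIC)
im=ctrl.get_image('top')[170:242,215:320];b=cv2.resize(im,None,fx=3,fy=3)
c=np.zeros((720,550,3),np.uint8);c[:500]=a;c[504:504+b.shape[0],:b.shape[1]]=b
cv2.imwrite('pics/s6.png',c[:600] if 0 else cv2.resize(c,(458,600)))
plan([.580,.071,.30],np.pi/2+.085)
E
```

```text
tool_pos: [0.591, -0.0262, 0.0736]
contact_force: [-1.0, 0.5, -0.1]
contact_force: [0.1, 0.3, -0.2]
opening: 0.0854
t: 17.98
tool_pos: [0.5957, -0.1073, 0.3272]
tool_rot: [2.157, 2.282, 0.001]
contact_force: [0.4, -0.2, -0.7]
t 18.07 at [ 0.5982 -0.1069  0.3337] shift cm [17.88 -0.83  3.28] turn [ 0.013  0.005 -0.027] q6 -0.36
```

View pics/s6.png

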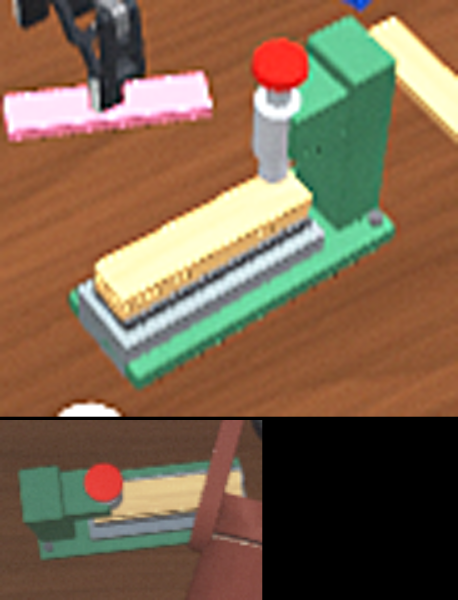

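Both strips are stacked squarely under the plunger. I'll shut the fingers and push the cap.

```bash
python3 -m handwheel '[[[5,-0.2,0],[0,0,0]],[[10,-0.4,0],[0,0,0]],[[15,-0.6,0],[0,0,0]],[[17.9,-0.8,0],[0,0,0]],[[17.9,-0.8,0],[0,0,0]]]' 1 40 >/dev/null; python3 -m handwheel '[[[0,0,3],[0,0,0]],[[0,0,5],[0,0,0]],[[0,0,5],[0,0,0]],[[0,0,5],[0,0,0]]]'; python3 -c "
from h import *
plan([.580,.071,.240],np.pi/2+.085)"
```

```text
t: 19.2
tool_pos: [0.5775, 0.0721, 0.2754]
tool_rot: [2.155, 2.285, 0.001]
contact_force: [0.8, 0.0, 0.2]
opening: -0.0003
grip_force: 0.0
t 19.2 at [0.5775 0.0721 0.2754] shift cm [-0.13  0.24  3.55] turn [ 0.001  0.    -0.027] q6 -0.06
```

```bash
python3 -m handwheel '[[[-0.1,0.2,2],[0,0,0]],[[-0.1,0.2,3.5],[0,0,0]],[[-0.1,0.2,4],[0,0,0]],[[-0.1,0.2,4.3],[0,0,0]]]'| egrep 'tool_pos|contact'; for i in 1 2 3 4; do python3 -m handwheel '[[[0,0,0.15],[0,0,0]],[[0,0,0.3],[0,0,0]]]'| egrep 'tool_pos|contact'; done
```

```text
tool_pos: [0.579, 0.0718, 0.2316]
contact_force: [-1.2, 0.4, 3.3]
tool_pos: [0.5795, 0.0718, 0.2296]
contact_force: [-1.5, -0.1, 2.1]
tool_pos: [0.5795, 0.0718, 0.2261]
contact_force: [-1.6, -0.4, 2.1]
tool_pos: [0.5795, 0.0718, 0.223]
contact_force: [0.2, 0.7, 3.0]
tool_pos: [0.5794, 0.0718, 0.2199]
contact_force: [0.2, 0.2, 4.4]
```

```bash
for i in 1 2 3; do python3 -m handwheel '[[[0,0,0.1],[0,0,0]],[[0,0,0.2],[0,0,0]],[[0,0,0.2],[0,0,0]]]'| egrep 'tool_pos|contact'; done
```

```text
tool_pos: [0.5795, 0.0718, 0.2192]
contact_force: [-2.4, 0.9, 7.1]
tool_pos: [0.5795, 0.0718, 0.2191]
contact_force: [-6.5, 0.6, 14.1]
tool_pos: [0.5796, 0.0718, 0.2191]
contact_force: [-10.3, -0.1, 20.5]
```

```bash
python3 -m handwheel '[[[0,-0.1,0],[0,0,0]],[[0,-0.2,0],[0,0,0]],[[0,-0.2,0],[0,0,0]],[[0,-0.2,0],[0,0,0]],[[0,-0.2,0],[0,0,0]]]'
python3 - <<'E'
from h import *
im=ctrl.get_image('scene');cv2.imwrite('pics/s7.png',cv2.resize(im[170:280,230:350],None,fx=5,fy=5,interpolation=cv2.INTER_CUBIC))
for i in range(4):ctrl.get_image('top');o=ctrl.get_obs();print(o['tool_pos'].round(4),o['contact_force'].round(1))
E
```

```text
t: 22.45
tool_pos: [0.5795, 0.0718, 0.2191]
tool_rot: [2.151, 2.282, 0.008]
contact_force: [-2.5, 0.3, 16.4]
opening: -0.0002
grip_force: 8.5
[0.5795 0.0718 0.2191] [-2.5  1.2 16.4]
[0.5795 0.0718 0.2191] [-1.7  1.2 17.4]
[0.5795 0.0718 0.2191] [-2.8  0.5 16.4]
[0.5795 0.0718 0.2191] [-2.1  1.  17.5]
```

View pics/s7.png

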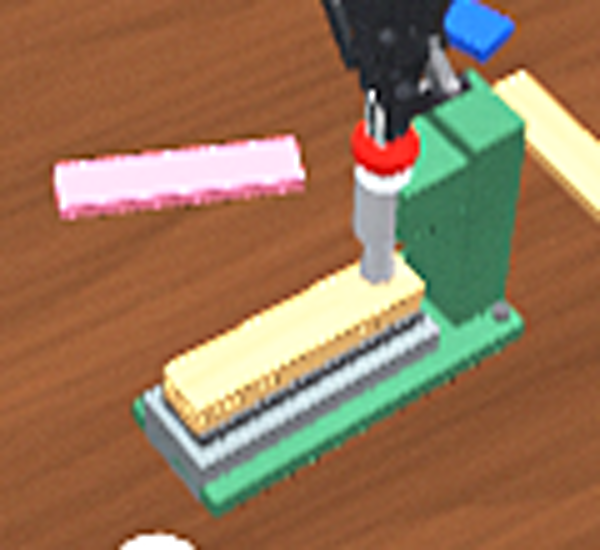

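The plunger tip is on the stack and the stack is square. The push is steady at 17 N and the travel is about 15 mm, so I'm handing in.

```bash
python3 -c "
from station import ctrl
print(ctrl.finish_job())"
```

```text
the job is handed in; nothing more can be done
None
```

I handed the job in with two wooden strips stacked square on the bar and the plunger clamping them at about 15 mm travel; the arm is holding the red cap down with a steady push of about 17 N. The hand-in returned no verdict.

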